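# Bring the waisted vase to the front of the turntable and hold it there

### The job

The display turntable is paused: first switch its drive off by turning the speed knob on the grey control box fully anticlockwise to its end stop. Then grip the turntable by the handle on top of its centre post and turn it gently until the waisted (hourglass-shaped) vase stands squarely at the front, in line with the pointer on the base. Finish still gripping that handle and holding the turntable steady; do not touch the vases, let none of them fall, and leave the other things on the bench alone.

Things in the scene. Friction and masses are not known exactly. Their poses are not given: they have to be found in the camera images.
- speed_knob (a joint): Black rotary speed knob on top of the grey control box (box 120 x 120 x 50 mm high, fixed to the bench). Radians, 0 = off, at the end stop fully anticlockwise seen from above; grows clockwise, up to 1.6 at the other stop. Stays where it is left (friction 0.04 N m).
- speed_knob_grip (a point): Point on the vertical axis of the speed knob at the height to grip it, 87 mm above the bench. The knob's grip is an upright bar 46 mm long (along this point's x axis), 14 mm thick (y) and reaching 7 mm above this point and 25 mm below it, on a disc of 48 mm diameter and 8 mm thick. The point turns with the knob; z up.
- stand: Fixed base of the turntable: grey disc of 270 mm diameter and 24 mm high with a tongue that sticks out 65 mm (70 mm wide) beyond the disc at the front and carries a black arrowhead pointer. Origin on the turntable's vertical axis at bench level; its -x axis points to the front, along the tongue and pointer (roughly towards the robot); z up. Its yaw varies.
- turntable: The turning part: a wooden tray of 300 mm diameter and 14 mm thick, its top 50 mm above the bench, with the centre post and handle, on a vertical axis through the origin (24 mm above the bench); z up, x along the handle's long side. Turns either way without stops or spring and stays where it is left (friction 0.12 N m); its starting angle tells nothing about where the vases stand.
- handle (a point): Centre of the handle, on the turntable's axis, 255.5 mm above the bench (it spans 233 to 278 mm). It is a black upright block 70 mm long (along the point's x axis), 18 mm thick (y) and 45 mm high on top of a steel post of 22 mm diameter that stands in the middle of the tray. The point turns with the tray; z up.
- waisted_vase: The vase to bring to the front: clear glass, hourglass-shaped, the tallest of the four, 135 mm high, foot 64 mm, waist 38 mm, rim 74 mm in diameter. Loose, stands on the tray of the turntable, about 100 mm from its axis; not to be touched. Origin at the centre of its underside, z up.
- straight_vase: Clear glass straight cylinder, 58 mm diameter, 100 mm high. Loose, stands on the tray of the turntable, about 100 mm from its axis; not to be touched. Origin at the centre of its underside, z up.
- globe_vase: Clear glass round bowl vase, 76 mm diameter, 68 mm high. Loose, stands on the tray of the turntable, about 100 mm from its axis; not to be touched. Origin at the centre of its underside, z up.
- square_vase: Clear glass square vase, 52 x 52 mm, 80 mm high. Loose, stands on the tray of the turntable, about 100 mm from its axis; not to be touched. Origin at the centre of its underside, z up.
- tape_roll: Bystander: brown roll of tape lying flat, 80 mm diameter, 45 mm high, on the bench beyond the work. Origin at the centre of its underside.
- clay_pot: Bystander: terracotta pot, 84 mm rim, 75 mm high, on the bench beyond the work. Origin at the centre of its underside.
- bud_bottle: Bystander: green glass bottle, 56 mm diameter, 130 mm high, upright on the bench beyond the work. Origin at the centre of its underside.
Things that resemble listed ones, but are neither listed nor needed, are in the scene too. What is meant by the part that bears speed_knob is not blue or purple, and is the larger of those in its own colour.

How it is judged (in metres and radians):
On the way, in this order (a step that is already met when the one before it is completed fails the run):
1. the speed knob is at its off stop, fully anticlockwise (value of joint speed_knob below 0.08 rad), for 0.2 s.
2. the waisted vase stands at the front with the turntable at rest (y of waisted_vase in the frame of stand between -0.018 and 0.018 m and x of waisted_vase in the frame of stand below -0.06 m and angular speed of turntable below 0.06 rad/s), for 0.2 s.
At the end, for the whole second after the job is handed in: Knob within 0.08 rad of its off stop; waisted vase's centre within 18 mm of the pointer's line, on the front side; fingers still grip the handle (over 2 N), turntable at rest (under 0.06 rad/s); all vases upright (0.12 rad) on the tray; tape, pot and bottle within 30 mm of their start (all of step 2 and value of joint speed_knob below 0.08 rad and contact force between the fingers and turntable above 2 N and distance between the grasp point and handle below 0.045 m and angle between each of waisted_vase, straight_vase, globe_vase, square_vase's own z axis and vertical below 0.12 rad and z of each of waisted_vase, straight_vase, globe_vase, square_vase in the frame of stand above 0.045 m and distance of each of tape_roll, clay_pot, bud_bottle from where it was at the start of the episode below 0.03 m); the arm keeps its last pose, push and grip.
It fails at once if a vase is toppled (angle between any of waisted_vase, straight_vase, globe_vase, square_vase's own z axis and vertical above 0.5 rad).
It fails at once if the robot touches a vase with more than 1.5 N (contact force between any of the fingers, the arm and waisted_vase above 1.5 N or contact force between any of the fingers, the arm and straight_vase above 1.5 N or contact force between any of the fingers, the arm and globe_vase above 1.5 N or contact force between any of the fingers, the arm and square_vase above 1.5 N).
It fails at once if a thing on the bench is displaced by more than 30 mm (distance of any of tape_roll, clay_pot, bud_bottle from where it was at the start of the episode above 0.03 m).
It also fails if it takes over 70 s, if anything falls off the work surface, if the arm or the gripper's body presses on something with over 40 N, if the wrist force passes 120 N, or if a joint passes its speed limit or range.

### The arm

A 6-joint arm with a two-finger parallel gripper is mounted at the origin on the work surface. World frame = base frame: x ahead of the robot, y to its left, z up, the work surface at z = 0. Lengths are in mm, angles in rad, forces in N, time in s.
With the tool pointing down it reaches from about 350 to 775 mm from the base axis. Payload 7.3 kg.
Tool frame: the origin (TCP) lies on the centre line of the jaws, within the pads' length; the fingertips stand 22 mm ahead of it and the grasp point (between the pads) lies 3 mm ahead of it; z points along the fingers, y is the direction in which the jaws open and shut (so a half turn about z gives the same grasp; the last joint's range is limited). The gripper opens to 92 mm and grips with 3 to 60 N. Pads are 19 mm wide; open, the fingers measure 130 mm over their backs; the gripper's body (75 mm by 190 mm) begins 47 mm behind the grasp point.
Start: joints at [1.03, 0.342, 1.524, -0, 1.275, -0.146], TCP at [201.914, 484.638, 248.741] pointing down, gripper open.
Joint ranges: [-2.53, 2.53], [-0.77, 2.02], [0.04, 2.7], [-1, 4.14], [0.28, 2.66], [-3.11, 3.11]. Speed limits (rad/s): [2.57, 2.57, 3.14, 3.14, 3.14, 3.14].

### API

Orientations are given as [roll, pitch, yaw] about the fixed x, y, z axes, in that order (R = Rz(yaw) Ry(pitch) Rx(roll)).
In Python, from plant import bot gives the robot as it stands.
- The arm moves only by the tool play_rows, never from a script. Its argument "moves" is one flat list of numbers, 5 for each row, row after row: the closure in counts, from 0 (fully open) to 255 (shut), then the shift along the tool's x, y, z in mm, then the turn about the tool's z in degrees. A call has 1 to 8 rows; each row is the pose to reach, as a shift and turn from the pose commanded when the call began, along the tool's axes at that moment; what a row does not reach only later rows make up. A row lasts 1/12 s, in which the tool goes at most 41.7 mm and 7.16 degrees, less where a joint would pass 70% of its speed; a pose out of reach is approached as far as the arm can. A call with a gripper value outside its range is refused whole. The fingers move at their own pace and stop on an object; the grip force is fixed at half the most. Time passes only in rows, so rows that repeat a pose let the fingers close. It gives the time, the measured TCP pose, the force and the opening at its end, in the units of the state.
- bot.get_obs(): the state, without advancing time (a new reading comes with each control period).
- bot.capture(name): name is "scene" or "top"; returns a dict with "color" (384x512x3 uint8, red, green, blue), "fx", "fy", "cx", "cy" (pixels), "world_to_cam" (4x4, takes a point from world to camera coordinates). Camera axes: x right, y down, z forward; pixel columns grow to the right and rows downward; lengths in mm; the calibration is good to about 2 mm. A picture is of the moment at which its call begins. There is no depth.
- bot.close_job(): hands the job in, once; it reports no verdict.
The state is a dict: "time": time; "joint_positions": joint angles; "dq": joint speeds; "tau": joint torques, N m; "tool_pos": TCP position; "tcp_rot": TCP orientation; "contact_force": force on the tool from outside, world axes, zero at the start; "moment": the same for the moment, N m; "grip_width": finger opening in mm.
Only numpy, scipy, OpenCV 4.12 (cv2) and the standard library are available. Lean on these libraries where they do the work, as an engineer would, in place of code of your own. Each camera call takes 0.05 s, during which the arm holds its last target.

## Working session

There is one attempt and no reset: what is moved stays moved. The work goes in short steps, Python scripts to look and compute and a tool call to move; the robot and the scene stay as the last step left them, time stands still between calls to the robot, and variables do not carry over. Pictures are saved under pics/ and viewed, and the job is handed in when it is done.

Besides the shell and the picture viewer there is one more tool, called as name(argument=value, ...), one argument or row to a line, values as JSON. play_rows: Moves the arm, as the interface text tells. Its arguments: {"type":"object","properties":{"moves":{"type":"array","items":{"type":"number"}}},"required":["moves"]}

```bash
ls; mkdir -p pics; cat > h.py <<'E'
import numpy as np, cv2
from plant import bot
def cap(n,save=None,scale=1):
    c=bot.capture(n); im=c["color"][:,:,::-1].copy()
    if save: cv2.imwrite("pics/"+save, cv2.resize(im,None,fx=scale,fy=scale,interpolation=cv2.INTER_CUBIC))
    return c,im
def ray(c,u,v):
    T=np.array(c["world_to_cam"]);R=T[:3,:3];t=T[:3,3]
    o=-R.T@t; d=R.T@np.array([(u-c["cx"])/c["fx"],(v-c["cy"])/c["fy"],1]); return o,d
def onz(c,u,v,z):
    o,d=ray(c,u,v); return o+d*(z-o[2])/d[2]
def proj(c,p):
    T=np.array(c["world_to_cam"]);q=T[:3,:3]@np.array(p,float)+T[:3,3]
    return np.array([c["fx"]*q[0]/q[2]+c["cx"],c["fy"]*q[1]/q[2]+c["cy"]])
E
python3 - <<'E'
from h import *
print(bot.get_obs())
for n in("scene","top"):
    c,im=cap(n,n+"0.png",1.5); print(n,c["fx"],ray(c,256,192))
E
```

```text
pics
{'time': 0.0, 'joint_positions': array([ 1.03004035e+00,  3.42721645e-01,  1.52502606e+00,  9.15650555e-06,
        1.27538709e+00, -1.45965726e-01]), 'dq': array([-0.00122551,  0.00190706,  0.00061321, -0.00101517, -0.00028472,
       -0.00109341]), 'tau': array([-3.25247474e-04, -4.31252003e+01, -2.44217402e+01,  7.16893421e-02,
        5.61510539e-02, -1.57065870e-04]), 'tool_pos': array([201.68836162, 484.30777094, 248.0423397 ]), 'tcp_rot': array([-3.14006819e+00, -2.32962568e-04,  2.74679956e+00]), 'contact_force': array([-0.31835482, -0.1168592 , -1.32218412]), 'moment': array([-0.00654669, -0.06791981,  0.02253638]), 'grip_width': 91.78403082386342}
scene 435.82242577918475 (array([1243.07123056,  293.90453233,  755.20265895]), array([-0.71363834, -0.36098008, -0.60038518]))
top 420.75161574706965 (array([ 392.66171484,  -58.03717059, 1140.01515948]), array([ 0.20493794,  0.01794038, -0.97869464]))
```

View pics/scene0.png

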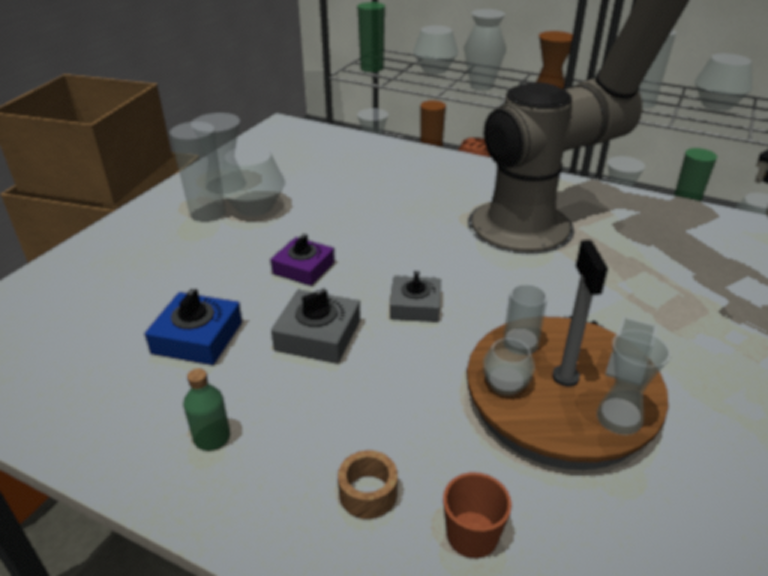

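View pics/top0.png

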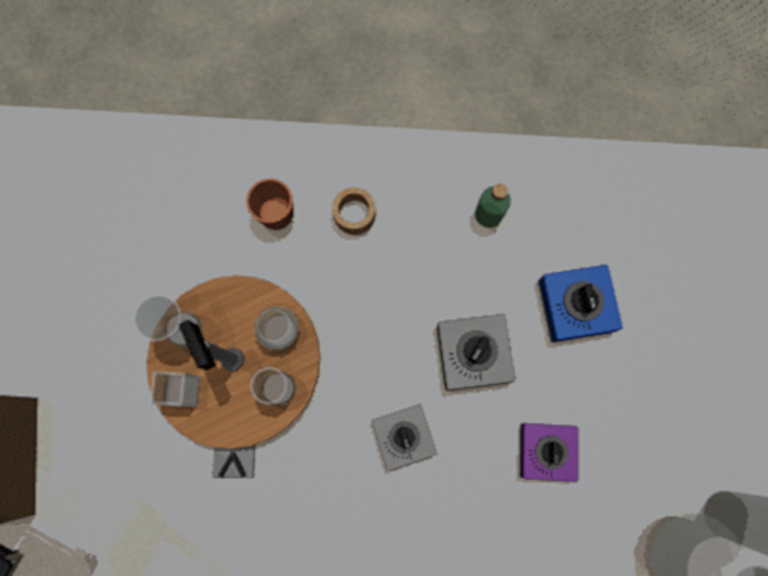

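The scene and top views show four knob boxes. In the enlarged top picture these are blue (585,300), large grey (477,350), small grey (404,438) and purple (551,452). The target is not blue or purple and is the larger of its colour, so it is the large grey box at (477,350). The turntable handle is at (197,345), the pointer at (233,463), and the waisted vase is the tall one with its rim at (158,317). I'll check close crops.

```bash
python3 - <<'E'
from h import *
c,im=cap("top")
a=cv2.resize(im[200:270,280:350],(400,400),interpolation=cv2.INTER_CUBIC)
b=cv2.resize(im[180:325,85:230],(400,400),interpolation=cv2.INTER_CUBIC)
cv2.imwrite("pics/crop1.png",np.hstack([a,b]))
hsv=cv2.cvtColor(im,cv2.COLOR_BGR2HSV)
# dark mask on grey knob
def comp(mask,x0,y0,x1,y1):
    m=np.zeros_like(mask);m[y0:y1,x0:x1]=mask[y0:y1,x0:x1]
    n,l,s,ce=cv2.connectedComponentsWithStats(m)
    k=1+np.argmax(s[1:,4]); return (l==k).astype(np.uint8),s[k],ce[k]
v=hsv[:,:,2]
for th in(25,40):
  for nm,box,z in(("knob",(295,210,340,260),94),("handle",(110,205,150,250),278),("ptr",(140,298,172,320),24)):
    m,s,ce=comp((v<th).astype(np.uint8),*box); pts=np.argwhere(m)[:,::-1].astype(np.float32)
    r=cv2.minAreaRect(pts); W=[onz(c,*p,z) for p in pts]
    W=np.array(W)[:,:2]; mu=W.mean(0); e,V=np.linalg.eigh(np.cov(W.T)); 
    print(th,nm,s,ce,r,mu,np.degrees(np.arctan2(V[1,1],V[0,1])))
# box top: corners
m,s,ce=comp(((hsv[:,:,1]<60)&(v>60)&(v<125)).astype(np.uint8),285,205,348,265)
print("box",s,ce,onz(c,*ce,50))
m,s,ce=comp(((hsv[:,:,1]>110)&(hsv[:,:,0]<22)).astype(np.uint8),90,175,220,305)
h=cv2.convexHull(np.argwhere(m)[:,::-1].astype(np.float32)).reshape(-1,2)
W=np.array([onz(c,*p,50)[:2] for p in h]).astype(np.float32); print("tray",cv2.minEnclosingCircle(W),cv2.fitEllipse(W))
E
```

```text
25 knob [312 237   6   5  15] [314.26666667 239.33333333] ((314.5000305175781, 239.50003051757812), (5.656853675842285, 2.8284268379211426), 45.0) [ 500.58075965 -190.85618788] 57.22920440165633
25 handle [126 215  17  31 145] [134.88965517 231.31034483] ((134.1705780029297, 229.51763916015625), (31.88877296447754, 10.087265014648438), 77.47119140625) [475.85118555 200.57554264] -151.84493131392495
25 ptr [150 311   1   1   1] [150. 311.] ((150.0, 311.0), (0.0, 0.0), 0.0) [299.25504879 213.7850958 ] nan
40 knob [310 225  16  18 141] [318.58865248 233.56737589] ((317.5, 233.5), (17.0, 15.0), 90.0) [ 515.60956009 -201.12971959] 151.35909896816423
40 handle [120 214  23  32 355] [131.41971831 229.92394366] ((131.42453002929688, 229.76416015625), (34.18926239013672, 12.820972442626953), 60.945396423339844) [478.24894506 208.01207076] -145.50813477770868
40 ptr [147 303  16  15  62] [155.09677419 309.74193548] ((154.11952209472656, 309.7920837402344), (13.436838150024414, 15.166332244873047), 86.18592071533203) [303.1442226  201.12671266] 99.58984691276541
box [ 290  209   54   53 1505] [315.88438538 235.5820598 ] [ 515.09118116 -200.30165909   50.        ]
tray ((479.1985778808594, 214.00665283203125), 147.86526489257812) ((479.4297180175781, 213.64370727539062), (293.1946105957031, 295.2740783691406), 123.47647857666016)<stdin>:17: RuntimeWarning: Degrees of freedom <= 0 for slice
  c *= np.true_divide(1, fact)
  c *= np.true_divide(1, fact)
```

View pics/crop1.png

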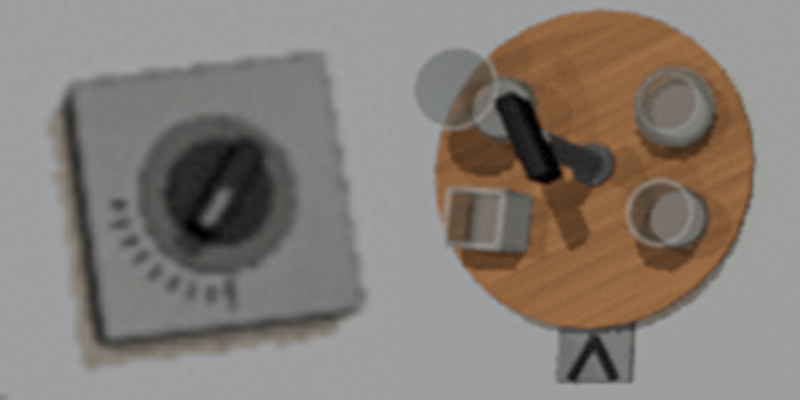

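```bash
cat >> h.py <<'E'
def go(p,yawdeg,cur=None):
    o=bot.get_obs(); q=np.array(o["tool_pos"]) if cur is None else np.array(cur[:3]); y=o["tcp_rot"][2] if cur is None else np.radians(cur[3])
    R=np.array([[np.cos(y),np.sin(y),0],[np.sin(y),-np.cos(y),0],[0,0,-1]])
    dt=-((yawdeg-np.degrees(y)+180)%360-180)
    return np.round(R.T@(np.array(p)-q),1),round(dt,1)
E
python3 - <<'E'
from h import *
c,im=cap("top"); s,ims=cap("scene")
hsv=cv2.cvtColor(im,cv2.COLOR_BGR2HSV)
f=lambda x,y:(280+(x+.5)/5.714-.5,200+(y+.5)/5.714-.5)
for nm,p,z in(("ring",(218,193),52),("disc",(218,191),62),("bartop",(225,187),94),("e1",(252,145),94),("e2",(197,232),94)):
    print(nm,f(*p),onz(c,*f(*p),z))
box=[(68,90),(322,55),(362,298),(103,338)]
W=np.array([onz(c,*f(*p),50)[:2] for p in box]);print("box",W.mean(0),np.linalg.norm(W-np.roll(W,1,0),axis=1))
g=lambda x,y:(85+(x+.5)*.3625-.5,180+(y+.5)*.3625-.5)
for nm,p,z in(("post",(597,165),55),("foot",(505,108),50),("rim",(456,89),185),("ptrtip",(594,337),24),("ptrL",(572,380),24),("ptrR",(615,380),24),("tL",(558,381),24),("tR",(632,381),24),("h1",(512,97),278),("h2",(545,178),278)):
    print(nm,g(p[0]-400,p[1]),onz(c,*g(p[0]-400,p[1]),z))
a=cv2.resize(ims[180:245,175:250],None,fx=5.3,fy=5.3,interpolation=cv2.INTER_CUBIC)
b=cv2.resize(ims[150:315,300:450],(375,412),interpolation=cv2.INTER_CUBIC)
cv2.imwrite("pics/s1.png",a);cv2.imwrite("pics/s2.png",b)
for p in([515,-200,62],[515,-200,94]):print(proj(s,p))
print(go((201.9,484.6,335),157.4,(201.914,484.638,248.741,157.4)))
print(go((517,-201,140),145.5,(201.914,484.638,248.741,157.4)))
E
```

```text
ring (317.73941197059855, 233.36419320966047) [ 520.90998234 -204.65036376   52.        ]
disc (317.73941197059855, 233.01417570878544) [ 520.63185953 -203.27322269   62.        ]
bartop (318.9644732236612, 232.31414070703534) [ 518.76689655 -201.95622739   94.        ]
e1 (323.6897094854743, 224.96377318865945) [ 537.91682455 -213.17408097   94.        ]
e2 (314.0642282114106, 240.18953447672385) [ 498.42446171 -190.42877206   94.        ]
box [ 520.59037762 -203.02701554] [113.36965848 118.25058482 111.87128174 118.47338818]
post (156.09375, 239.49375) [479.58156294 210.56383009  55.        ]
foot (122.74375, 218.83125) [528.30201343 304.39189046  50.        ]
rim (104.98125, 211.94375) [524.86753245 302.0595558  185.        ]
ptrtip (155.00625, 301.84375) [322.63716388 203.51483101  24.        ]
ptrL (147.03125, 317.43125) [283.03327686 219.55434406  24.        ]
ptrR (162.61874999999998, 317.43125) [285.39269185 179.91072284  24.        ]
tL (141.95625, 317.79375) [281.37933682 232.35464542  24.        ]
tR (168.78125, 317.79375) [285.43879686 164.14100852  24.        ]
h1 (125.28125, 214.84375) [508.51228647 224.39794339 278.        ]
h2 (137.24375, 244.20625) [449.84988466 192.60710977 278.        ]
[212.16147339 203.99755973]
[211.36798968 194.01995221]
(array([ -0. ,  -0. , -86.3]), np.float64(-0.0))
(array([-554.4, -511.9,  108.7]), np.float64(11.9))
```

View pics/s1.png

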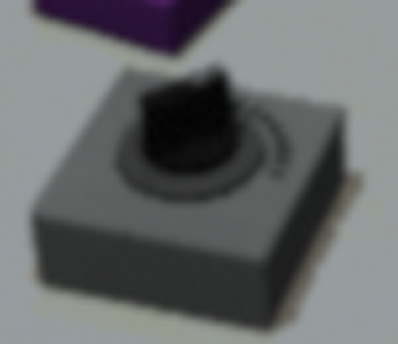

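View pics/s2.png

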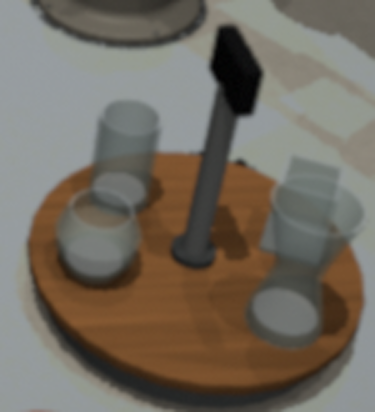

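The crops confirm the choice: the large grey box has a bar knob, with a 45.6 mm bar measured against 46 given. Its axis is at about (519.5,-202.5) and the bar's yaw is about -30°. The tick scale starts about 40° anticlockwise of the bar. I'll rise first, then traverse.

play_rows(
  moves=[0, 0, 0, -40, 0, 0, 0, 0, -80, 0, 0, 0, 0, -90, 0, 0, -20, -20, -90, 0, 0, -50, -45, -90, 0, 0, -80, -70, -90, 0, 0, -105, -95, -90, 0, 0, -130, -120, -90, 0],
)

```text
time: 0.92
tool_pos: [276.0, 322.3, 338.6]
tcp_rot: [3.142, 0.0, 2.747]
contact_force: [0.6, 0.4, -0.1]
grip_width: 91.6
```

```bash
python3 -c "
from h import *
o=bot.get_obs();print(o['tool_pos'],np.degrees(o['tcp_rot']),o['joint_positions'],go((519.5,-202.5,335),150))"
```

```text
[275.97489591 322.25388666 338.63322832] [1.79999565e+02 6.49726041e-03 1.57402591e+02] [ 6.81613344e-01  9.13730953e-02  1.60121662e+00 -9.69097787e-05
  1.44894240e+00 -4.94772024e-01] (array([-426.5, -390.9,    3.6]), np.float64(7.4))
```

play_rows(
  moves=[0, -28, -26, 0, 0, 0, -56, -51, 0, 0, 0, -84, -77, 0, 0, 0, -112, -103, 0, 0, 0, -140, -128, 0, 0, 0, -168, -154, 0, 0, 0, -196, -180, 0, 0, 0, -224, -205, 0, 0],
)

```text
time: 1.58
tool_pos: [403.9, 46.5, 338.9]
tcp_rot: [3.141, 0.0, 2.747]
contact_force: [1.2, 1.0, 0.7]
grip_width: 91.8
```

play_rows(
  moves=[0, -28, -26, 0, 0, 0, -56, -51, 0, 2, 0, -84, -77, 0, 4, 0, -112, -103, 0, 7, 0, -140, -128, 0, 7, 0, -168, -154, 0, 7, 0, -190, -175, 0, 7, 0, -200, -184, 0, 7],
)

```text
time: 2.25
tool_pos: [518.3, -202.0, 337.6]
tcp_rot: [-3.141, -0.0, 2.622]
contact_force: [-1.0, 1.2, -0.6]
grip_width: 92.0
```

```bash
python3 -c "
from h import *
o=bot.get_obs();print(o['tool_pos'],np.degrees(o['tcp_rot']),o['joint_positions'],go((519.5,-202.5,90),150))"
```

```text
[ 518.25089497 -202.00118351  337.64486206] [-1.79955969e+02 -2.75633158e-02  1.50222262e+02] [-5.09040070e-01  3.51244931e-01  1.26704210e+00 -7.64154135e-04
  1.52379488e+00 -1.56008092e+00] (array([-1.300e+00,  2.000e-01,  2.476e+02]), np.float64(0.2))
```

play_rows(
  moves=[0, -1, 0, 40, 0, 0, -1, 0, 80, 0, 0, -1, 0, 120, 0, 0, -1, 0, 155, 0, 0, -1, 0, 185, 0, 0, -1, 0, 210, 0, 0, -1, 0, 230, 0, 0, -1, 0, 238, 0],
)

```text
time: 2.92
tool_pos: [516.9, -198.0, 97.6]
tcp_rot: [3.142, -0.005, 2.625]
contact_force: [0.1, 0.8, -0.3]
grip_width: 92.3
```

```bash
python3 -c "
from h import *
o=bot.get_obs();print(o['tool_pos'],o['contact_force'],go((519.5,-202.5,90),150))
for n in('top','scene'):
  c,im=cap(n); u,v=proj(c,(519,-202,90)).astype(int); print(u,v)
  cv2.imwrite('pics/k_%s.png'%n,cv2.resize(im[max(0,v-60):v+60,u-60:u+60],(480,480),interpolation=cv2.INTER_CUBIC))
"
```

```text
[ 516.85456159 -197.97097913   97.56412067] [ 0.10619108  0.8188734  -0.32318045] (array([-4.5, -2.6,  7.6]), np.float64(0.4))
318 232
209 195
```

View pics/k_scene.png

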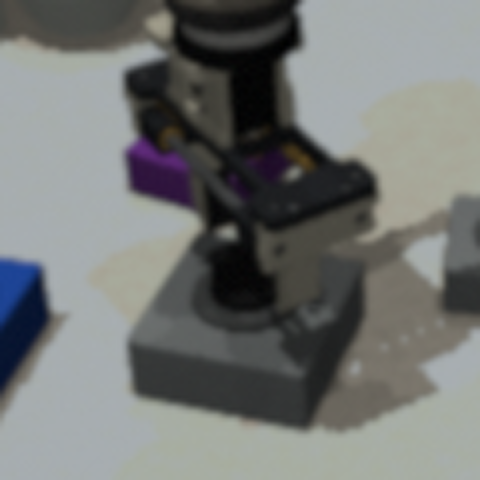

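View pics/k_top.png

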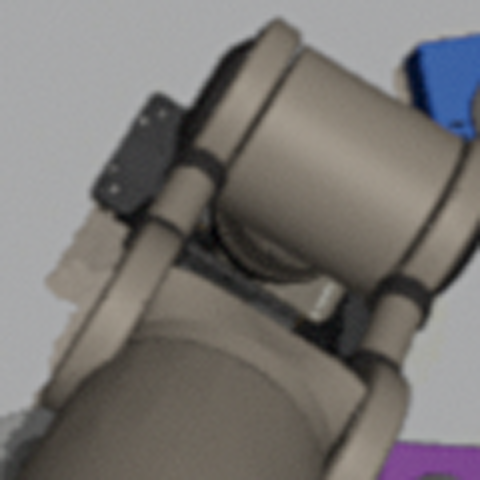

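The scene picture shows the jaws straddling the grey box's knob, at (245,275) in the crop. The arm lagged a few millimetres, so I'll let it settle while finishing the descent.

play_rows(
  moves=[0, 0, 0, 8, 0, 0, 0, 0, 8, 0, 0, 0, 0, 8, 0],
)

```text
time: 3.27
tool_pos: [518.8, -199.0, 93.5]
tcp_rot: [3.141, 0.001, 2.625]
contact_force: [0.6, 0.5, -0.1]
grip_width: 92.1
```

```bash
python3 -c "
from h import *
o=bot.get_obs();print(o['tool_pos'],o['contact_force'],go((519.5,-202.5,90),150))"
```

```text
[ 518.80235663 -198.9622651    93.50058601] [ 0.61178607  0.53307581 -0.1152288 ] (array([-2.4, -2.7,  3.5]), np.float64(0.4))
```

play_rows(
  moves=[0, -2, -3, 3, 0, 0, -2, -3, 3, 0, 255, -2, -3, 3, 0, 255, -2, -3, 3, 0, 255, -2, -3, 3, 0, 255, -2, -3, 3, 0, 255, -2, -3, 3, 0, 255, -2, -3, 3, 0],
)

```text
time: 3.93
tool_pos: [518.7, -202.3, 89.7]
tcp_rot: [3.142, 0.0, 2.625]
contact_force: [-0.7, 1.1, -0.8]
grip_width: 56.1
```

play_rows(
  moves=[255, 0, 0, 0, 0, 255, 0, 0, 0, 0, 255, 0, 0, 0, 0, 255, 0, 0, 0, 0],
)

```text
time: 4.27
tool_pos: [518.6, -202.3, 89.7]
tcp_rot: [3.142, -0.0, 2.625]
contact_force: [0.0, -0.2, 0.2]
grip_width: 29.4
```

```bash
python3 -c "
from h import *
o=bot.get_obs();print(o['tool_pos'],o['contact_force'],o['moment'],o['grip_width'],np.degrees(o['tcp_rot']))"
```

```text
[ 518.64355772 -202.34242289   89.68045054] [ 0.04368253 -0.21580137  0.19065739] [-0.0023895   0.01597203 -0.01489704] 29.37688131188912 [ 1.79995433e+02 -2.58541022e-03  1.50383289e+02]
```

play_rows(
  moves=[255, 0, 0, 0, 0, 255, 0, 0, 0, 0, 255, 0, 0, 0, 0, 255, 0, 0, 0, 0, 255, 0, 0, 0, 0, 255, 0, 0, 0, 0],
)

```text
time: 4.77
tool_pos: [518.6, -202.5, 89.7]
tcp_rot: [-3.141, -0.0, 2.625]
contact_force: [-0.7, -1.8, 0.4]
grip_width: 13.8
```

Gripped at 13.8 mm (bar 14). Now turn anticlockwise, which is negative about the downward tool z.

play_rows(
  moves=[255, 0, 0, 0, -5, 255, 0, 0, 0, -10, 255, 0, 0, 0, -15, 255, 0, 0, 0, -20, 255, 0, 0, 0, -25, 255, 0, 0, 0, -30, 255, 0, 0, 0, -33, 255, 0, 0, 0, -33],
)

```text
time: 5.43
tool_pos: [518.3, -203.8, 89.7]
tcp_rot: [-3.14, -0.001, -3.08]
contact_force: [-3.2, -7.2, -0.9]
grip_width: 13.4
```

```bash
python3 -c "
from h import *
o=bot.get_obs();print(o['tool_pos'],o['contact_force'],o['moment'],o['grip_width'],np.degrees(o['tcp_rot']),o['joint_positions'],o['tau'])"
```

```text
[ 518.2849482  -203.80636279   89.72086845] [-3.23527283 -7.15578988 -0.89481333] [-1.06466446  0.56111213  0.09997033] 13.435118680393368 [-1.79883597e+02 -3.33546039e-02 -1.76447309e+02] [-0.51119089  0.57145409  1.63529725 -0.00251525  0.93423014 -2.14249942] [  4.03961778 -49.68062997 -19.11792576   1.73952587   0.26604784
  -0.73483642]
```

play_rows(
  moves=[255, 0, 0, 0, -2, 255, 0, 0, 0, -4, 255, 0, 0, 0, -4, 255, 0, 0, 0, -4],
)

```text
time: 5.77
tool_pos: [518.3, -204.0, 89.7]
tcp_rot: [-3.139, -0.001, -3.013]
contact_force: [-3.3, -7.0, -0.7]
grip_width: 14.0
```

```bash
python3 -c "
from h import *
o=bot.get_obs();print(o['tool_pos'],o['contact_force'],o['moment'],o['grip_width'],np.degrees(o['tcp_rot']),o['tau'][5])"
```

```text
[ 518.31211798 -203.95239814   89.72690016] [-3.254977   -7.0282277  -0.72436395] [-1.16337331  0.48037352  0.02486545] 13.983712684286955 [-1.79871548e+02 -3.74508647e-02 -1.72603590e+02] -0.05034646368585527
```

play_rows(
  moves=[255, 0, 0, 0, -2, 255, 0, 0, 0, -4, 255, 0, 0, 0, -4, 255, 0, 0, 0, -4],
)

```text
time: 6.1
tool_pos: [518.3, -204.1, 89.7]
tcp_rot: [-3.14, -0.001, -2.944]
contact_force: [-3.6, -8.6, -0.9]
grip_width: 14.1
```

```bash
python3 -c "
from h import *
o=bot.get_obs();print(o['tool_pos'],o['contact_force'],o['moment'],o['grip_width'],np.degrees(o['tcp_rot']),o['tau'][5])"
```

```text
[ 518.26544224 -204.07752665   89.71650557] [-3.64075057 -8.63445279 -0.90898875] [-1.30474417  0.60437754 -0.62519007] 14.129058808293136 [-1.79886262e+02 -3.86032692e-02 -1.68693344e+02] -0.6559130363166332
```

The moment jumped to -0.63 N m, which suggests the stop. I'll push 3° more to confirm.

play_rows(
  moves=[255, 0, 0, 0, -2, 255, 0, 0, 0, -3, 255, 0, 0, 0, -3, 255, 0, 0, 0, -3],
)

```text
time: 6.43
tool_pos: [518.1, -204.1, 89.7]
tcp_rot: [-3.14, -0.001, -2.893]
contact_force: [-4.1, -7.7, -0.0]
grip_width: 14.7
```

```bash
python3 -c "
from h import *
o=bot.get_obs();print(o['tool_pos'],o['contact_force'],o['moment'],o['grip_width'],np.degrees(o['tcp_rot']),o['tau'][5])"
```

```text
[ 518.06995195 -204.08838561   89.70195159] [-4.09711164 -7.67685634 -0.02506278] [-1.31217003  0.71898706 -0.85177752] 14.67005193656974 [-1.79905353e+02 -6.02135343e-02 -1.65731624e+02] -0.864538662135601
```

The moment is now -0.85 N m, so the knob is against the stop. Release and rise.

play_rows(
  moves=[0, 0, 0, 0, 0, 0, 0, 0, 0, 0, 0, 0, 0, 0, 0, 0, 0, 0, 0, 0, 0, 0, 0, 0, 0, 0, 0, 0, 0, 0, 0, 0, 0, 0, 0, 0, 0, 0, -15, 0],
)

```text
time: 7.1
tool_pos: [517.2, -201.4, 102.5]
tcp_rot: [3.138, -0.004, -2.89]
contact_force: [-0.5, 0.7, 0.4]
grip_width: 63.0
```

play_rows(
  moves=[0, 0, 0, -40, 0, 0, 0, 0, -80, 0, 0, 0, 0, -120, 0, 0, 0, 0, -160, 0, 0, 0, 0, -200, 0, 0, 0, 0, -235, 0, 0, 0, 0, -235, 0],
)

```text
time: 7.68
tool_pos: [520.5, -203.2, 347.8]
tcp_rot: [-3.132, 0.01, -2.89]
contact_force: [0.2, 1.1, 0.5]
grip_width: 91.8
```

```bash
python3 -c "
from h import *
o=bot.get_obs();print(o['tool_pos'],np.degrees(o['tcp_rot']),o['joint_positions'],o['grip_width'],go((479,210.5,340),28.4))"
```

```text
[ 520.46981689 -203.23820634  347.8361927 ] [-179.45176901    0.58284632 -165.603803  ] [-5.09490489e-01  3.44514862e-01  1.24994037e+00  8.27842753e-05
  1.53317223e+00 -2.33150172e+00] 91.80950144412891 (array([-62.7, 411.1,   7.8]), np.float64(166.0))
```

play_rows(
  moves=[0, -6, 35, 3, 7, 0, -11, 70, 3, 14, 0, -17, 105, 3, 21, 0, -23, 140, 3, 28, 0, -29, 175, 3, 35, 0, -34, 205, 3, 42, 0, -40, 240, 3, 49, 0, -45, 275, 3, 56],
)

```text
time: 8.35
tool_pos: [494.0, 73.4, 336.5]
tcp_rot: [3.141, 0.0, 2.431]
contact_force: [-0.8, 0.7, -0.1]
grip_width: 91.7
```

```bash
python3 -c "
from h import *
o=bot.get_obs();print(o['tool_pos'],np.degrees(o['tcp_rot']),o['joint_positions'],go((479,210.5,345),28.4))
c,im=cap('top');cv2.imwrite('pics/k2.png',cv2.resize(im[195:275,275:355],(480,480),interpolation=cv2.INTER_CUBIC))
"
```

```text
[493.97757276  73.38948835 336.52064739] [1.79990239e+02 1.30331057e-03 1.39262025e+02] [-6.16624152e-03  2.39242342e-01  1.42597181e+00  1.15548218e-04
  1.47625079e+00 -8.65961685e-01] (array([100.8,  94.1,  -8.5]), np.float64(110.9))
```

View pics/k2.png

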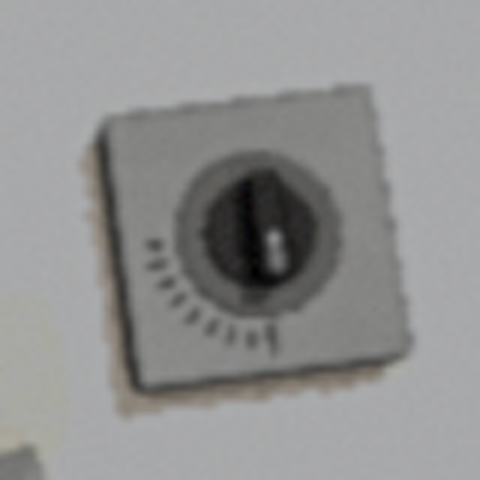

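The bar now points at the end tick at (272,335), so the knob is off. On to the handle.

play_rows(
  moves=[0, 15, 13, -5, 7, 0, 30, 27, -8, 14, 0, 45, 41, -8, 21, 0, 60, 55, -8, 28, 0, 75, 69, -8, 35, 0, 90, 84, -8, 42, 0, 100, 94, -8, 49, 0, 101, 94, -8, 56],
)

```text
time: 9.07
tool_pos: [478.0, 211.2, 344.3]
tcp_rot: [-3.141, -0.001, 1.457]
contact_force: [-0.3, 0.3, 0.3]
grip_width: 91.8
```

play_rows(
  moves=[0, 0, 0, 0, 7, 0, 0, 0, 0, 14, 0, 0, 0, 0, 21, 0, 0, 0, 0, 28, 0, 0, 0, 0, 35, 0, 0, 0, 0, 42, 0, 0, 0, 0, 49, 0, 0, 0, 0, 55],
)

```text
time: 9.73
tool_pos: [478.3, 208.8, 344.4]
tcp_rot: [-3.141, 0.0, 0.494]
contact_force: [0.4, -0.1, 0.2]
grip_width: 91.9
```

play_rows(
  moves=[0, 0, 0, 0, 0, 0, 0, 0, 0, 0],
)

```text
time: 9.9
tool_pos: [478.4, 208.8, 344.5]
tcp_rot: [-3.141, 0.0, 0.503]
contact_force: [-0.1, -0.0, -0.4]
grip_width: 91.7
```

```bash
python3 -c "
from h import *
o=bot.get_obs();print(o['tool_pos'],np.degrees(o['tcp_rot']),o['joint_positions'],go((479,210.5,258.5),28.4))
c,im=cap('scene','s3.png',1.5)
"
```

```text
[478.39003252 208.78352159 344.51166827] [-1.79994332e+02  1.07058898e-02  2.88146258e+01] [2.64584064e-01 2.80608281e-01 1.34893797e+00 5.20993078e-05
 1.51225133e+00 1.33246725e+00] (array([ 1.4, -1.2, 86. ]), np.float64(0.4))
```

View pics/s3.png

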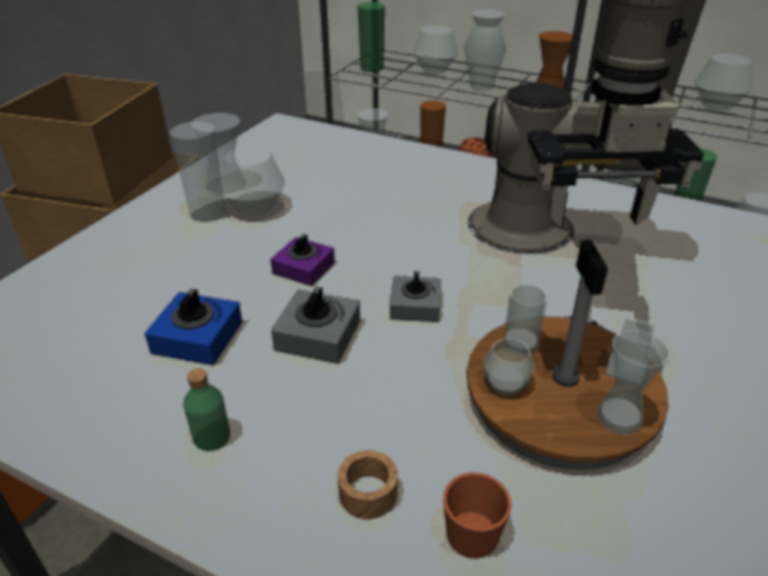

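The scene view shows the jaws above the handle at (591,267) and correctly oriented. The turntable hasn't changed. Descend.

play_rows(
  moves=[0, 1, -1, 25, 0, 0, 1, -1, 50, 0, 0, 1, -1, 70, 0, 0, 1, -1, 82, 0, 0, 1, -1, 85, 0, 0, 1, -1, 85, 0, 0, 1, -1, 85, 0],
)

```text
time: 10.53
tool_pos: [479.2, 210.4, 260.5]
tcp_rot: [3.141, -0.001, 0.501]
contact_force: [-0.2, -0.1, 0.3]
grip_width: 91.6
```

```bash
python3 -c "
from h import *
o=bot.get_obs();print(o['tool_pos'],o['contact_force'],go((479,210.5,258.5),28.4))
c,im=cap('scene'); u,v=proj(c,(479,210.5,255)).astype(int);print(u,v)
cv2.imwrite('pics/h1.png',cv2.resize(im[v-60:v+70,u-65:u+65],(520,520),interpolation=cv2.INTER_CUBIC))"
```

```text
[479.21786467 210.36896341 260.49753423] [-0.20580472 -0.07697395  0.30961965] (array([-0.1, -0.2,  2. ]), np.float64(0.3))
390 175
```

View pics/h1.png

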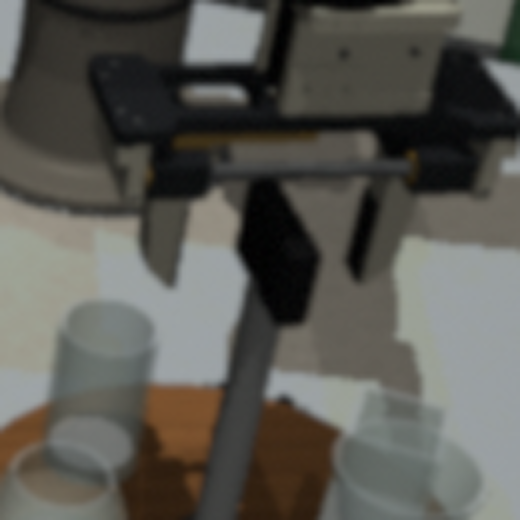

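The crop shows the handle at (280,250), between the jaws and clear of the vases. Close.

play_rows(
  moves=[255, 0, 0, 2, 0, 255, 0, 0, 2, 0, 255, 0, 0, 2, 0, 255, 0, 0, 2, 0, 255, 0, 0, 2, 0, 255, 0, 0, 2, 0, 255, 0, 0, 2, 0, 255, 0, 0, 2, 0],
)

```text
time: 11.25
tool_pos: [478.8, 210.3, 257.7]
tcp_rot: [-3.142, -0.0, 0.499]
contact_force: [0.3, 0.4, -0.4]
grip_width: 43.3
```

play_rows(
  moves=[255, 0, 0, 0, 0, 255, 0, 0, 0, 0, 255, 0, 0, 0, 0, 255, 0, 0, 0, 0, 255, 0, 0, 0, 0, 255, 0, 0, 0, 0, 255, 0, 0, 0, 0, 255, 0, 0, 0, 0],
)

```text
time: 11.92
tool_pos: [477.2, 213.0, 257.7]
tcp_rot: [-3.135, -0.0, 0.5]
contact_force: [-5.8, 11.5, 0.9]
grip_width: 19.7
```

```bash
python3 -c "
from h import *
o=bot.get_obs();print(o['tool_pos'],o['contact_force'],o['moment'],o['grip_width'],np.degrees(o['tcp_rot']))
c,im=cap('scene','s4.png',1.5)"
```

```text
[477.24794995 213.04917054 257.65366525] [-5.83143271 11.46431916  0.89181147] [1.91906709 1.03142694 0.0249962 ] 19.679266014800042 [-1.79649447e+02 -1.50826855e-03  2.86649882e+01]
```

View pics/s4.png

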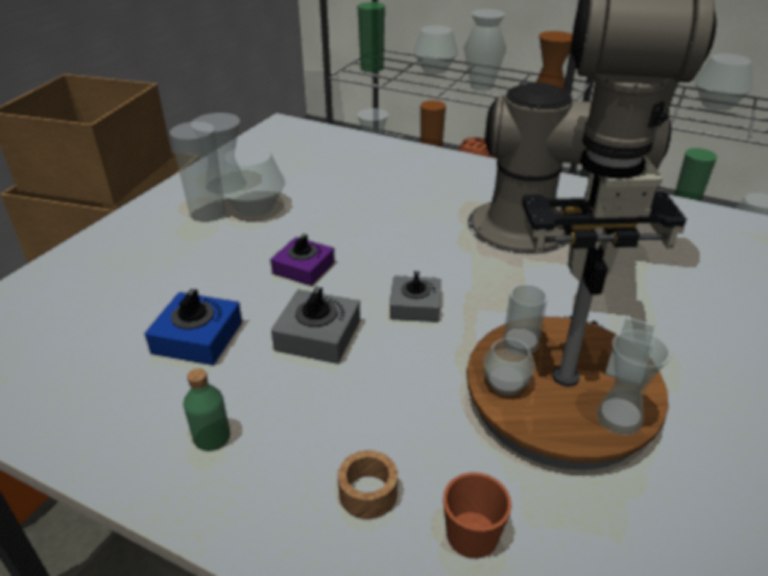

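Gripped, but the arm was pulled about 3 mm along -y of the tool, so I'll re-centre there to unload it.

play_rows(
  moves=[255, 0, -1.5, 0, 0, 255, 0, -3, 0, 0, 255, 0, -3, 0, 0, 255, 0, -3, 0, 0],
)

```text
time: 12.3
tool_pos: [477.1, 213.3, 257.7]
tcp_rot: [-3.141, 0.0, 0.499]
contact_force: [-0.9, 4.1, -0.6]
grip_width: 19.9
```

```bash
python3 -c "
from h import *
o=bot.get_obs();print(o['tool_pos'],o['contact_force'],o['moment'],o['grip_width'],np.degrees(o['tcp_rot']))"
```

```text
[477.13312453 213.28883306 257.65882878] [-0.88496776  4.09973063 -0.55274769] [ 0.59796821  0.42642032 -0.01046765] 19.902195655114554 [-1.79940931e+02  3.47835025e-03  2.86120569e+01]
```

The side force dropped, giving an axis of about (477,213.5), which agrees with the tray circle fit. The needed turn is about +122° anticlockwise. Turn gently.

play_rows(
  moves=[255, 0, -3.5, 0, 0, 255, 0, 0, 0, -1, 255, 0, 0, 0, -3, 255, 0, 0, 0, -6, 255, 0, 0, 0, -9, 255, 0, 0, 0, -12, 255, 0, 0, 0, -14, 255, 0, 0, 0, -15],
)

```text
time: 12.97
tool_pos: [477.9, 212.3, 257.7]
tcp_rot: [3.141, -0.0, 0.763]
contact_force: [2.0, -1.5, -2.2]
grip_width: 19.6
```

```bash
python3 -c "
from h import *
o=bot.get_obs();print(o['tool_pos'],o['contact_force'],o['moment'],o['grip_width'],np.degrees(o['tcp_rot']))
c,im=cap('scene','s5.png',1.5)"
```

```text
[477.85121858 212.34426195 257.6556275 ] [ 2.01724578 -1.46939988 -2.20313178] [-0.25859644 -0.12637784 -0.08641972] 19.568440856956087 [ 1.79951137e+02 -5.93129294e-03  4.36946554e+01]
```

View pics/s5.png

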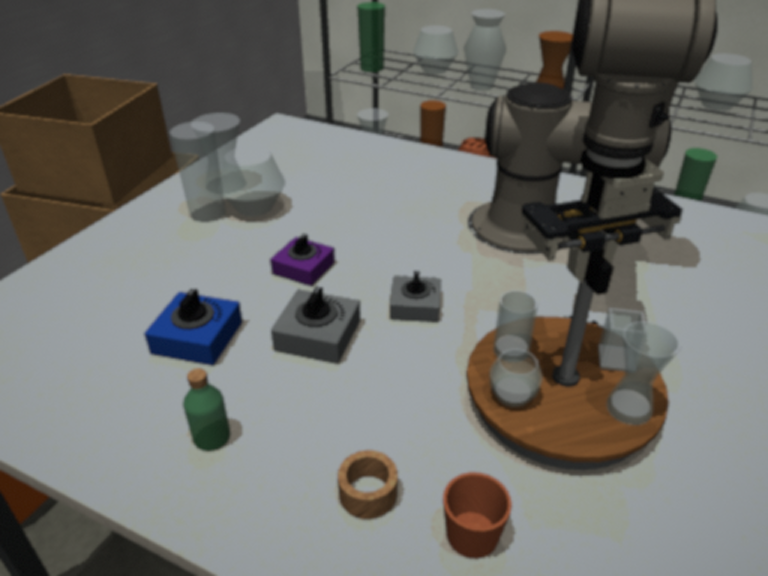

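The tray follows in the right direction, with the vase foot now at (631,405). Continue.

play_rows(
  moves=[255, 0, 0, 0, -1, 255, 0, 0, 0, -3, 255, 0, 0, 0, -6, 255, 0, 0, 0, -10, 255, 0, 0, 0, -14, 255, 0, 0, 0, -18, 255, 0, 0, 0, -22, 255, 0, 0, 0, -26],
)

```text
time: 13.68
tool_pos: [479.5, 211.3, 257.7]
tcp_rot: [3.137, 0.001, 1.217]
contact_force: [10.0, -5.8, -6.3]
grip_width: 19.8
```

play_rows(
  moves=[255, 0, 0, 0, -4, 255, 0, 0, 0, -8, 255, 0, 0, 0, -12, 255, 0, 0, 0, -16, 255, 0, 0, 0, -20, 255, 0, 0, 0, -24, 255, 0, 0, 0, -28, 255, 0, 0, 0, -32],
)

```text
time: 14.35
tool_pos: [482.0, 211.1, 257.8]
tcp_rot: [3.132, 0.004, 1.775]
contact_force: [20.0, -6.2, -11.2]
grip_width: 19.8
```

play_rows(
  moves=[255, 0, 0, 0, -4, 255, 0, 0, 0, -8, 255, 0, 0, 0, -12, 255, 0, 0, 0, -16, 255, 0, 0, 0, -20, 255, 0, 0, 0, -23, 255, 0, 0, 0, -25, 255, 0, 0, 0, -26],
)

```text
time: 15.02
tool_pos: [483.8, 211.9, 257.9]
tcp_rot: [3.13, 0.009, 2.227]
contact_force: [25.7, -2.1, -14.7]
grip_width: 19.8
```

```bash
python3 -c "
from h import *
o=bot.get_obs();print(o['tool_pos'],o['contact_force'],o['moment'],o['grip_width'],np.degrees(o['tcp_rot']))
c,im=cap('scene','s6.png',1.5);c,im=cap('top');cv2.imwrite('pics/t6.png',cv2.resize(im[170:325,75:230],(600,600),interpolation=cv2.INTER_CUBIC))"
```

```text
[483.82689692 211.94670684 257.90551845] [ 25.65725301  -2.10677069 -14.65238748] [-0.51922521 -4.32327954 -0.20649058] 19.789265614259893 [179.36037359   0.51398028 127.62017172]
```

View pics/s6.png

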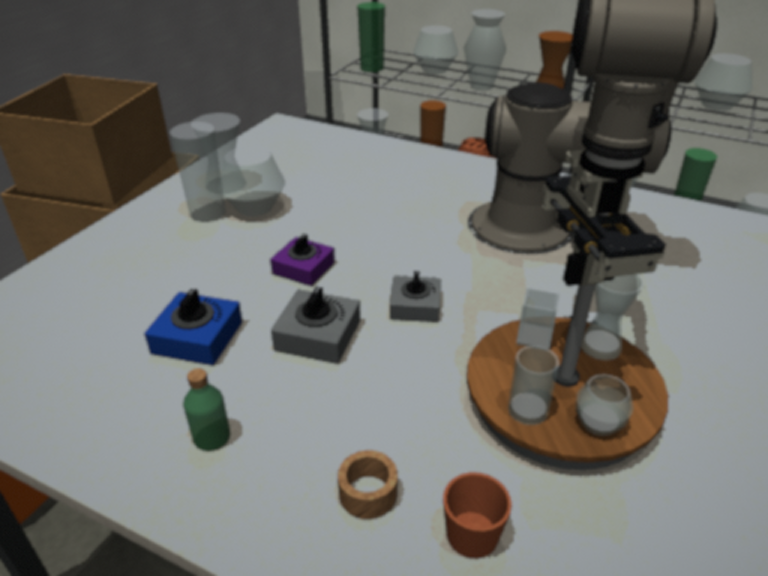

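View pics/t6.png

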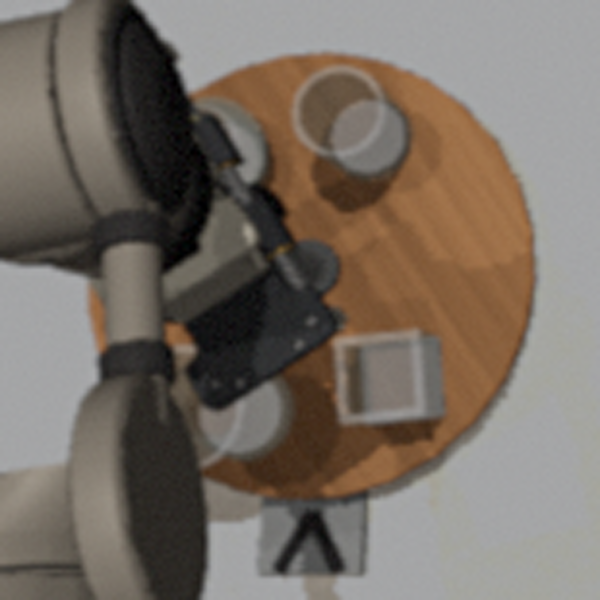

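```bash
python3 -c "
from h import *
c,_=cap('top'); g=lambda x,y:(75+(x+.5)*155/600-.5,170+(y+.5)*155/600-.5)
P={}
for n,p,z in(('foot',(245,414),50),('L',(259,574),24),('R',(364,576),24),('tip',(313,512),24),('post',(316,265),55)):
  P[n]=onz(c,*g(*p),z)[:2]; print(n,P[n])
for A in((481,215.7),(479,213),(479.6,211)):
  A=np.array(A); f=lambda v:np.degrees(np.arctan2(v[1],v[0]))%360
  print(np.linalg.norm(P['foot']-A),f(P['foot']-A),f((P['L']+P['R'])/2-A))
e=P['L']-P['R'];print(e,np.degrees(np.arctan2(e[1],e[0]))+90)
print(go((485,213.5,258),152))
s,im=cap('scene')
"
```

```text
foot [383.61215985 247.49836981]
L [281.02582736 233.385187  ]
R [283.86681391 164.28157415]
tip [322.58156188 202.26786739]
post [483.20548641 210.5264449 ]
102.44768289959246 161.91748034842442 184.8554709374653
101.43459748947875 160.11675504798916 184.1224684671657
102.69272834656178 159.18121831928903 183.53132159597524
[-2.84098655 69.10361285] 182.35421734249255
(array([ 0.5,  1.9, -0.1]), np.float64(-24.5))
```

About 23° remains. The grip sits about 4.6 mm off the axis along the handle, which explains the 25 N side load. I'll unload while finishing the turn.

play_rows(
  moves=[255, -1, 2, 0, 0, 255, -2, 4, 0, -2, 255, -3, 6, 0, -5, 255, -3, 6, 0, -9, 255, -3, 6, 0, -13, 255, -3, 6, 0, -17, 255, -3, 6, 0, -20, 255, -3, 6, 0, -22],
)

```text
time: 15.88
tool_pos: [485.6, 213.4, 257.7]
tcp_rot: [3.141, 0.004, 2.613]
contact_force: [7.0, -3.3, -4.2]
grip_width: 19.8
```

play_rows(
  moves=[255, 0, 0, 0, -1, 255, 0, 0, 0, -1, 255, 0, 0, 0, -1],
)

```text
time: 16.13
tool_pos: [485.7, 213.4, 257.7]
tcp_rot: [3.141, 0.004, 2.628]
contact_force: [7.1, -2.3, -4.2]
grip_width: 19.9
```

```bash
python3 -c "
from h import *
o=bot.get_obs();print(o['tool_pos'],o['contact_force'],o['moment'],o['grip_width'],np.degrees(o['tcp_rot']))
c,im=cap('scene','s7.png',1.5);c,im=cap('top');cv2.imwrite('pics/t7.png',cv2.resize(im[170:325,75:230],(600,600),interpolation=cv2.INTER_CUBIC))"
```

```text
[485.65281864 213.43897992 257.73170453] [ 7.13635888 -2.25008861 -4.20296919] [-0.59474672 -1.22620292 -0.02740129] 19.85990751425352 [179.94737568   0.20826016 150.58540186]
```

View pics/s7.png

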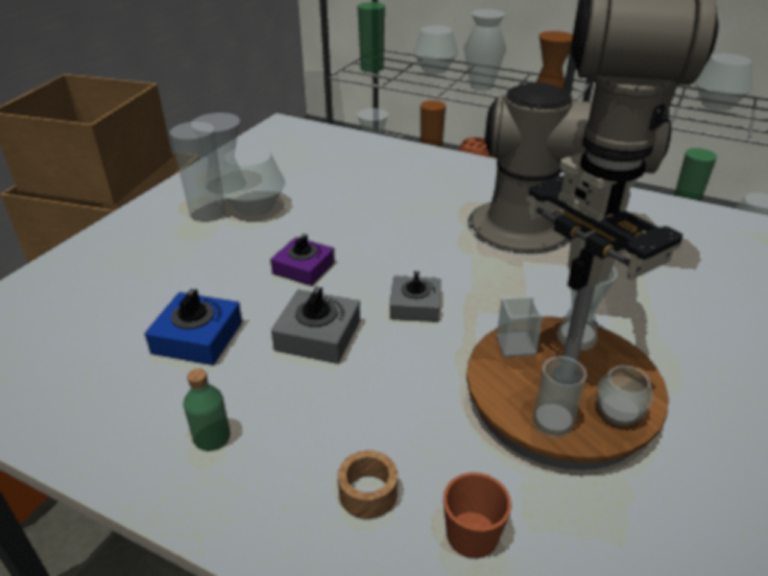

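View pics/t7.png

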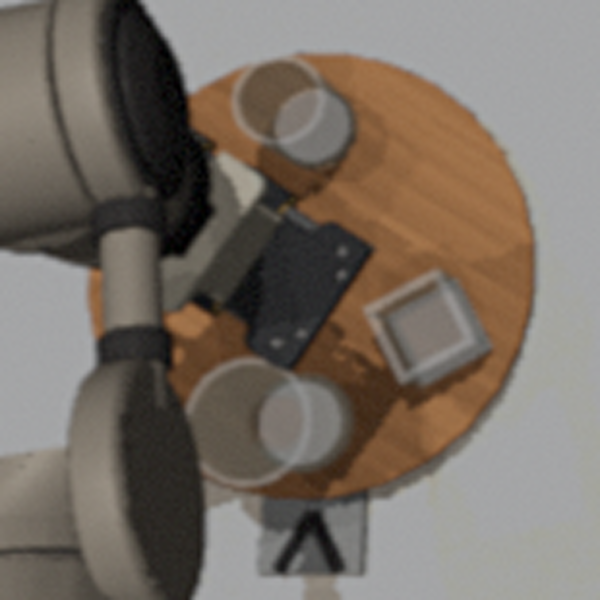

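```bash
python3 -c "
from h import *
c,_=cap('top'); g=lambda x,y:(75+(x+.5)*155/600-.5,170+(y+.5)*155/600-.5)
A=np.array((480,213.5))
for n,p,z in(('foot',(303,424),50),('rim',(250,423),185)):
  P=onz(c,*g(*p),z)[:2]
  for th in (182.4,183.5,184.8):
    d=np.array([np.cos(np.radians(th)),np.sin(np.radians(th))]); r=P-A
    print(n,P,np.hypot(*r),th,'lat',d[0]*r[1]-d[1]*r[0],'along',r@d)
s,_=cap('scene'); print(onz(s,578/1.5,334/1.5,50))
"
```

```text
foot [379.48932909 208.87029245] 100.61724085831123 182.4 lat 0.4166964576220966 along 100.6163780008087
foot [379.48932909 208.87029245] 100.61724085831123 183.5 lat -1.514957455619938 along 100.60583512822244
foot [379.48932909 208.87029245] 100.61724085831123 184.8 lat -3.797045660616571 along 100.54556977903407
rim [379.86088042 206.19893629] 100.40492419325923 182.4 lat 3.101268335287955 along 100.35701737779316
rim [379.86088042 206.19893629] 100.40492419325923 183.5 lat 1.1740987486113807 along 100.39805921621515
rim [379.86088042 206.19893629] 100.40492419325923 184.8 lat -1.1039677129588643 along 100.39885486171084
[374.14957606 211.55590906  50.        ]
```

The vase is within about 4 mm of the pointer line, with 18 mm allowed. Hold for a moment, make a last check, then hand in.

play_rows(
  moves=[255, 0, 0, 0, 0, 255, 0, 0, 0, 0, 255, 0, 0, 0, 0, 255, 0, 0, 0, 0, 255, 0, 0, 0, 0, 255, 0, 0, 0, 0],
)

```text
time: 16.83
tool_pos: [485.6, 213.4, 257.7]
tcp_rot: [3.141, 0.004, 2.628]
contact_force: [7.0, -2.4, -5.0]
grip_width: 19.9
```

```bash
python3 -c "
from h import *
o=bot.get_obs();print(o['tool_pos'],o['contact_force'],o['grip_width'],np.abs(o['dq']).max())
print(bot.close_job())"
```

```text
[485.6434273  213.42198245 257.69826174] [ 7.00320453 -2.42903957 -4.98429625] 19.928886526191786 0.0024682803677987366
the job is handed in; nothing more can be done
None
```

I turned the large grey box's knob fully anticlockwise, then gripped the turntable handle and turned it about 122° anticlockwise, bringing the waisted vase to the front. I handed the job in at about 17 s, still gripping the handle; no verdict is reported.

**Last checks:**
- **Knob:** resistance rose to 0.85 N m at the stop, and the bar pointed at the end tick.
- **Vase position:** about 100 mm from the axis. The top view put it within 4 mm of the pointer line, against 18 mm allowed.
- **Other things:** all four vases stood upright, and the tape, pot and bottle looked unmoved by eye.
- **Arm:** essentially still at hand-in, with the fingers closed on the handle.

**Disagreements:**
- **Grip width:** the gripper read 19.9 mm on the 18 mm handle, so the grip is probably slightly skewed.
- **Grip position:** it sits about 4.6 mm off the axis along the handle. The side load reached about 26 N during the turn and was down to about 7 N at the end.
- **Measurement spread:** estimates of the turntable axis differed by up to about 5 mm, and of the pointer's direction by about 2.5°. The vase result stays within the 18 mm limit across the pointer-direction range.

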